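# Clear a broken dish off the display deck and refit the riser

### The arm

A 6-joint arm with a two-finger parallel gripper is mounted at the origin on the work surface. World frame = base frame: x ahead of the robot, y to its left, z up, the work surface at z = 0. Lengths are in mm, angles in rad, forces in N, time in s.
With the tool pointing down it reaches from about 350 to 975 mm from the base axis. Payload 7.1 kg.
Tool frame: the origin (TCP) lies between the finger pads; the fingertips stand 8 mm ahead of it and the grasp point (between the pads) lies 11 mm behind it; x points along the fingers, y is the direction in which the jaws open and shut, and the axes are right-handed (so a half turn about x gives the same grasp; the last joint's range is limited). The gripper opens to 88 mm and grips with 3 to 60 N. Pads are 20 mm wide; open, the fingers measure 115 mm over their backs; the gripper's body (75 mm by 178 mm) begins 61 mm behind the grasp point.
Start: joints at [-1.18, 0.423, 1.63, -0, 1.089, -0.019], TCP at [249.032, -573.226, 230.675] pointing down, gripper open.
Joint ranges: [-3, 3], [-0.9, 2.11], [0.09, 2.58], [-1.31, 4.45], [0.11, 2.69], [-2.54, 2.54]. Speed limits (rad/s): [2.39, 2.39, 3.01, 3.14, 3.14, 3.14].

### API

Orientations are given as a rotation vector (axis times angle).
In Python, from workcell import ctrl gives the robot as it stands.
- The arm moves only by the tool apply_moves, never from a script. Its argument "increments" is a list of rows, each an object with "gripper": the opening in per cent of the stroke, from 0 (shut) to 100 (fully open); "delta_pos": the shift along the tool's x, y, z in cm, a list of three; "dr": the turn, a rotation vector about the tool's x, y, z in rad, a list of three. In form: [{"gripper": gripper, "delta_pos": [dx, dy, dz], "dr": [ax, ay, az]}, ...]. A call has exactly 5 rows; each row shifts and turns the commanded pose from where the row before left it, along the tool's axes as they then stand; what a row does not reach is not made up. A row lasts 1/12 s, in which the tool goes at most 41.7 mm and 7.16 degrees, less where a joint would pass 70% of its speed; a pose out of reach is approached as far as the arm can. A call with a gripper value outside its range is refused whole. The fingers move at their own pace and stop on an object; the grip force is fixed at half the most. Time passes only in rows, so rows that do not move let the fingers close, or fill a call up. It gives the time, the measured TCP pose, the force and the opening at its end, in the units of the state.
- ctrl.get_obs(): the state, without advancing time (a new reading comes with each control period).
- ctrl.get_image(name): name is "scene" or "top" or "wrist"; returns a dict with "img" (480x640x3 uint8, red, green, blue), "range_z" (480x640 float32, mm along the optical axis (not along the pixel's ray), 0 where there is no reading), "mtx" (3x3 intrinsics, pixels), "rvec" (rotation vector, rad) and "tvec" (3), from world to camera coordinates, as OpenCV has them. Camera axes: x right, y down, z forward; pixel columns grow to the right and rows downward; lengths in mm; the calibration is good to about 2 mm. A picture is of the moment at which its call begins.
- ctrl.close_job(): hands the job in, once; it reports no verdict.
The state is a dict: "t": time; "qpos": joint angles; "qvel": joint speeds; "joint_torque": joint torques, N m; "ee_pos": TCP position; "orientation": TCP orientation; "ft_force": force on the tool from outside, world axes, zero at the start; "moment": the same for the moment, N m; "width": finger opening in mm.
Only numpy, scipy, OpenCV 4.12 (cv2) and the standard library are available. Lean on these libraries where they do the work, as an engineer would, in place of code of your own. Each camera call takes 0.05 s, during which the arm holds its last target. There are 200 camera calls.

### The job

A china dish has broken on the wooden display deck: take the scraper block and wipe all five shards along the deck and over its end into the dustpan, moving the sharp pieces with the scraper only, never with the gripper or the riser. Then stand the scraper upright on its rubber mat again, and press the riser block onto the cleared deck, its four studs fully home in the sockets. Let go of everything and leave the other goods where they are.

Things in the scene. Friction and masses are not known exactly. Their poses are not given: they have to be found in the camera images.
- deck: fixed wooden display plinth, 200 mm (x) by 340 mm (y), top face 50 mm above the counter; origin: centre of underside. A rail stands 10 mm above the top along each long side, 200 mm clear between them. The short ends have no rail: the +y end (y = +170 mm) meets the dustpan, the -y end does not. No shard lies between the -y end and y = -90 mm. Four sockets in the top for the riser
- deck_seat (a point): point on the deck's top face in the middle of its four sockets (deck x = 0, y = +30 mm); axes as the deck's. Sockets: 17 mm in diameter, 12 mm deep, slightly chamfered, at x = +-38 mm, y = +-18 mm from this point
- deck_open_end (a point): middle of the deck's open top edge over the dustpan (deck x = 0, y = +170 mm, on the top face); axes as the deck's
- dustpan: fixed grey dustpan, its flat 230 mm wide open front against the deck's +y end: what is pushed over that end drops 47 mm onto its 3 mm floor. Origin on the counter, middle of the front edge; y points into the pan, 150 mm deep to a 44 mm back wall; side walls (x = +-115 mm) 30 to 44 mm high; handle beyond. No part is as high as the deck's top
- mat: fixed flat black rubber mat, 200 mm (its x) by 90 mm (its y), 4 mm thick, where the scraper stands; origin at the centre of its underside. The scraper and its mat may be nearer to the deck or further away than the riser
- scraper: scraper block, 280 g (varies x0.7 to 1.4): flat-bottomed head 180 mm (x) by 36 mm (y) by 22 mm high, rubber sole; on it an upright wooden grip rib 110 mm (x) by 22 mm (y), from 21 to 77 mm above the sole. Origin: centre of the sole, z up. Starts upright on the mat, within 10 mm of its middle, about parallel to it. Wipes with its long faces; gripped by the rib from above, across its 22 mm
- riser: wooden riser block 110 mm (x) by 60 mm (y) by 40 mm high on four round studs 14 mm in diameter, 8 mm long, ends tapered over 3 mm, at x = +-38, y = +-18 mm; 48 mm high in all, 200 g (varies x0.7 to 1.4). Origin: centre, level with the stud ends, z up. Starts on its studs on the counter; fits the sockets either way round, its x along the deck's x, block underside on the deck's top
- riser_underside (a point): centre of the underside of the riser's block, 8 mm above its stud ends
- shard1: a sharp piece of a broken flat china dish, white with a painted blue line along its curved rim: a blunt wedge about 45 x 62 mm, 6 mm thick, 26 g; origin at its centre on its underside, z up as it lies. It lies flat on the deck between the rails, turned any way
- shard2: a sharp piece of a broken flat china dish, white with a painted blue line along its curved rim: a blunt wedge about 45 x 62 mm, 6 mm thick, 26 g; origin at its centre on its underside, z up as it lies. It lies flat on the deck between the rails, turned any way
- shard3: a sharp piece of a broken flat china dish, white with a painted blue line along its curved rim: a blunt wedge about 45 x 62 mm, 6 mm thick, 26 g; origin at its centre on its underside, z up as it lies. It lies flat on the deck between the rails, turned any way
- shard4: a sharp piece of a broken flat china dish, white with a painted blue line along its curved rim: a blunt wedge about 45 x 62 mm, 6 mm thick, 26 g; origin at its centre on its underside, z up as it lies. It lies flat on the deck between the rails, turned any way
- shard5: a sharp piece of a broken flat china dish, white with a painted blue line along its curved rim: a blunt wedge about 45 x 62 mm, 6 mm thick, 26 g; origin at its centre on its underside, z up as it lies. It lies flat on the deck between the rails, turned any way
- dome: bystander: clear acrylic display dome with a china thimble in it, 100 mm in diameter, 95 mm high; origin at the centre of its foot
- egg_cup: bystander: turned yew egg cup, 52 mm in diameter, 72 mm high; origin at the centre of its foot
- knocker: bystander: brass door knocker lying on its 60 x 110 mm backplate, 21 mm high; origin at the centre of its underside
- pillbox: bystander: round enamel pillbox, 64 mm in diameter, 33 mm high; origin at the centre of its foot
There are look-alikes about, which are no part of the job. Leave any orange look-alike of the shard3 alone.

How it is judged (in metres and radians):
On the way, in this order (a step that is already met when the one before it is completed fails the run):
1. all five shards lie in the dustpan (x of shard1 in the frame of dustpan between -0.112 and 0.112 m and y of shard1 in the frame of dustpan between -0.01 and 0.15 m and z of each of shard1, shard2, shard3, shard4, shard5 in the frame of dustpan below 0.045 m and x of shard2 in the frame of dustpan between -0.112 and 0.112 m and y of shard2 in the frame of dustpan between -0.01 and 0.15 m and x of shard3 in the frame of dustpan between -0.112 and 0.112 m and y of shard3 in the frame of dustpan between -0.01 and 0.15 m and x of shard4 in the frame of dustpan between -0.112 and 0.112 m and y of shard4 in the frame of dustpan between -0.01 and 0.15 m and x of shard5 in the frame of dustpan between -0.112 and 0.112 m and y of shard5 in the frame of dustpan between -0.01 and 0.15 m), for 0.2 s.
2. the riser is held in the fingers, fully home in the deck's sockets (z of riser_underside in the frame of deck_seat between -0.003 and 0.002 m and horizontal distance between riser_underside and deck_seat below 0.005 m and angle between riser's own z axis and vertical below 0.04 rad and contact force between the fingers and riser above 0.5 N), for 0.2 s.
At the end, for the whole second after the job is handed in: All five shards lie inside the dustpan; the riser's underside is within 2 mm of the deck's top face, its middle within 5 mm of the sockets' middle; the scraper stands sole down on its mat, middle within 40 mm along and 32 mm across of the mat's; all released and at rest (all of step 1 and z of riser_underside in the frame of deck_seat between -0.003 and 0.002 m and horizontal distance between riser_underside and deck_seat below 0.005 m and angle between riser's own z axis and vertical below 0.04 rad and x of scraper in the frame of mat between -0.04 and 0.04 m and y of scraper in the frame of mat between -0.032 and 0.032 m and z of scraper in the frame of mat between 0 and 0.008 m and angle between scraper's own z axis and vertical below 0.06 rad and linear speed of each of shard1, shard2, shard3, shard4, shard5, scraper, riser below 0.02 m/s); the robot touches nothing.
It fails at once if a shard is touched by the robot itself (contact force between any of the fingers, the arm and shard1 above 0.3 N or contact force between any of the fingers, the arm and shard2 above 0.3 N or contact force between any of the fingers, the arm and shard3 above 0.3 N or contact force between any of the fingers, the arm and shard4 above 0.3 N or contact force between any of the fingers, the arm and shard5 above 0.3 N).
It fails at once if a shard is pushed with the riser (contact force between riser and shard1 above 0.3 N or contact force between riser and shard2 above 0.3 N or contact force between riser and shard3 above 0.3 N or contact force between riser and shard4 above 0.3 N or contact force between riser and shard5 above 0.3 N).
It fails at once if the dome, egg cup, door knocker or pillbox is moved by more than 15 mm or tipped (distance of any of dome, egg_cup, knocker, pillbox from where it was at the start of the episode above 0.015 m or angle between any of dome, egg_cup, knocker, pillbox's own z axis and vertical above 0.3 rad).
It also fails if it takes over 64 s, if anything falls off the work surface, if the arm or the gripper's body presses on something with over 40 N, if the wrist force passes 120 N, or if a joint passes its speed limit or range.

## Working session

There is one attempt and no reset: what is moved stays moved. The work goes in short steps, Python scripts to look and compute and a tool call to move; the robot and the scene stay as the last step left them, time stands still between calls to the robot, and variables do not carry over. Pictures are saved under pics/ and viewed, about 8 in all and at most 12, crops included, and the job is handed in when it is done.

Besides the shell and the picture viewer there is one more tool, called after "Call:" as name([rows], argument=value, ...), one row to a line, values as JSON. apply_moves: Moves the arm, as the interface text tells. Its arguments: {"type":"object","properties":{"increments":{"type":"array","items":{"type":"object","properties":{"gripper":{"type":"number"},"delta_pos":{"type":"array","items":{"type":"number"}},"dr":{"type":"array","items":{"type":"number"}}}}}},"required":["increments"]}

```bash
ls; mkdir -p pics; cat > h.py <<'E'
import numpy as np,cv2
from workcell import ctrl
def get(n):
    d=ctrl.get_image(n); d['R']=cv2.Rodrigues(np.array(d['rvec'],float))[0]; d['t']=np.array(d['tvec'],float).ravel(); return d
def cloud(d):
    K=np.array(d['mtx']); z=d['range_z'].astype(float); v,u=np.mgrid[:480,:640]
    c=np.stack([(u-K[0,2])/K[0,0]*z,(v-K[1,2])/K[1,1]*z,z],-1)
    p=(c-d['t'])@d['R']; p[z==0]=np.nan; return p
def ray(d,uv,h):
    K=np.array(d['mtx']); uv=np.atleast_2d(uv).astype(float)
    r=np.c_[(uv-[K[0,2],K[1,2]])/[K[0,0],K[1,1]],np.ones(len(uv))]@d['R']; o=-d['R'].T@d['t']
    return o+r*((h-o[2])/r[:,2])[:,None]
def proj(d,P): return cv2.projectPoints(np.array(P,float).reshape(-1,3),np.array(d['rvec'],float),d['t'],np.array(d['mtx'],float),None)[0].reshape(-1,2)
def save(d,n): cv2.imwrite('pics/'+n+'.png',d['img'][:,:,::-1])
E
python3 - <<'E'
from h import *
print(ctrl.get_obs())
for n in ['top','scene']:
    d=get(n); save(d,n+'0'); np.savez(n+'0.npz',**d); print(n,-d['R'].T@d['t'],d['mtx'])
E
```

```text
pics
{'t': 0.0, 'qpos': array([-1.18000724e+00,  4.23844060e-01,  1.63067933e+00, -2.23264777e-05,
        1.08860172e+00, -1.90136472e-02]), 'qvel': array([-1.53357077e-03, -1.26004997e-04,  1.44128889e-03, -2.02431488e-03,
        1.76892008e-03, -6.30686207e-05]), 'joint_torque': array([ 1.07965603e-03, -5.44625473e+01, -2.73669112e+01,  6.42627035e-02,
        2.26735091e-02, -1.33497074e-04]), 'ee_pos': array([ 248.82160933, -572.74409444,  229.90387214]), 'orientation': array([ 1.99610848,  0.41643379, -1.99672563]), 'ft_force': array([-0.01660048, -0.2794435 , -0.25283828]), 'moment': array([ 0.02624874, -0.01282623,  0.00346946]), 'width': 87.65143064171465}
top [ 496.27966263  -68.63703961 1171.11451257] [[544.6365015    0.         318.94494384]
 [  0.         544.6365015  243.83263173]
 [  0.           0.           1.        ]]
scene [ 949.54835832  403.62322065 1080.00189453] [[568.42278683   0.         323.95890223]
 [  0.         568.42278683 232.6218166 ]
 [  0.           0.           1.        ]]
```

View pics/top0.png

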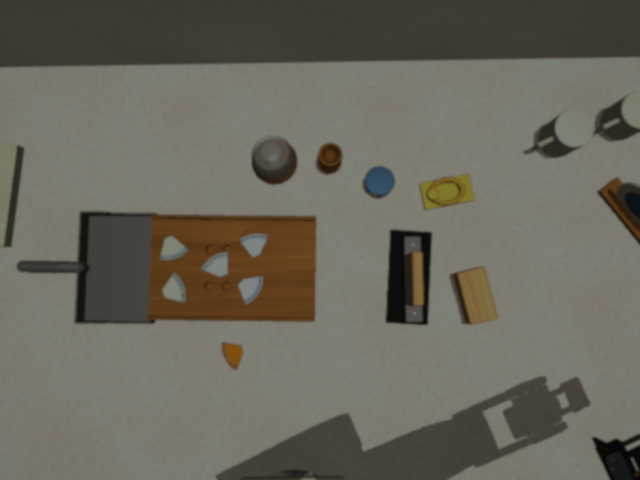

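View pics/scene0.png

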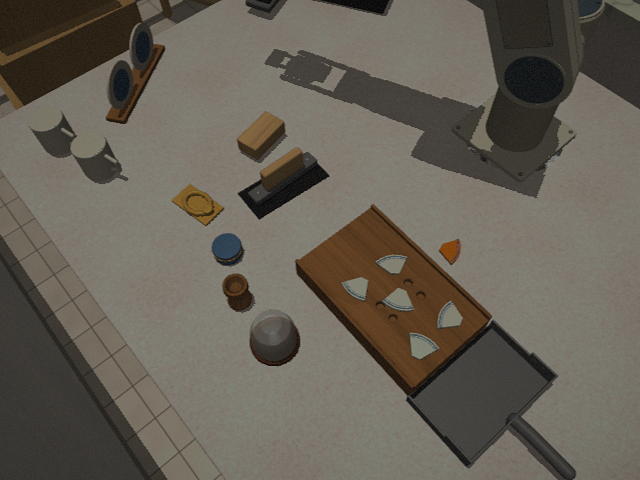

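Top view (image up is +x, left is +y): the deck spans about columns 150–315 and rows 215–320, with five white shards and the pan to its left. The mat with the scraper is at (410,278), the riser at (477,295), and the orange look-alike at (233,354). Next I measure each of these.

```bash
cat > m.py <<'E'
from h import *
def rect(p,m,roi,h=None,d=None):
    mm=np.zeros(m.shape,np.uint8); c0,r0,c1,r1=roi; mm[r0:r1,c0:c1]=m[r0:r1,c0:c1]
    cs=cv2.findContours(mm,cv2.RETR_EXTERNAL,cv2.CHAIN_APPROX_NONE)[0]
    c=max(cs,key=cv2.contourArea).reshape(-1,2)
    P=ray(d,c,h)[:,:2] if h is not None else p[c[:,1],c[:,0],:2]
    return cv2.minAreaRect(P.astype(np.float32)), mm.sum()
E
python3 - <<'E'
from m import *
d=dict(np.load('top0.npz')); p=cloud(d); z=p[...,2]; hsv=cv2.cvtColor(d['img'],cv2.COLOR_RGB2HSV)
print('counter z',np.nanmedian(z[380:420,100:200]),'deck',np.nanmedian(z[300:315,200:300]),'pan',np.nanmedian(z[240:300,95:140]))
R=(380,220,440,335)
print('rib',np.nanmedian(z[260:300,416:420]),rect(p,(z>70)&(z<90),R,81,d))
print('head',rect(p,(z>18)&(z<90),R,26,d))
print('mat dark',rect(p,(d['img'].max(2)<45),R,4,d))
print('riser',rect(p,(z>40)&(z<60),(445,255,510,335),48,d))
print('deck',rect(p,(z>44)&(z<70),(130,200,330,335),60,d))
print('pan',rect(p,(d['img'].max(2)<85)&(np.ptp(d['img'].astype(int),axis=2)<15),(70,200,160,335),30,d))
print('deck only top',rect(p,(z>44)&(z<55)&(hsv[...,1]>80),(130,200,330,335),50,d))
# shards
m=((d['img'].min(2)>100)&(z>45)&(z<65)).astype(np.uint8)
n,l,s,c=cv2.connectedComponentsWithStats(m)
for i in range(1,n):
    if s[i,4]>40: 
        q=ray(d,np.argwhere(l==i)[:,::-1],56); print('sh',s[i],q.min(0)[:2],q.max(0)[:2])
for n,roi in dict(dome=(245,125,305,190),egg=(315,138,345,176),pill=(360,160,400,200),knock=(415,170,480,212)).items():
    c0,r0,c1,r1=roi; q=p[r0:r1,c0:c1].reshape(-1,3); q=q[q[:,2]>10]; print(n,np.nanmin(q,0),np.nanmax(q,0))
cv2.imwrite('pics/dk.png',cv2.resize(d['img'][200:335,70:330,::-1],None,fx=3,fy=3,interpolation=2))
E
```

```text
counter z 0.23190067239874576 deck 50.41071951084221 pan 3.1674605482480946
rib 81.68333531728244 (((515.2217407226562, -258.74578857421875), (21.973791122436523, 107.79289245605469), 88.38887023925781), np.uint64(621))
head (((515.5810546875, -260.49237060546875), (39.6606330871582, 178.17955017089844), 89.62582397460938), np.uint64(1567))
mat dark (((519.3477172851562, -255.0660400390625), (84.4999008178711, 194.37416076660156), 85.69570922851562), np.uint64(2316))
riser (((479.01678466796875, -385.5413818359375), (109.8658218383789, 61.769615173339844), 12.757034301757812), np.uint64(1610))
deck (((543.403564453125, 114.1827163696289), (338.28106689453125, 215.70608520507812), 88.54663848876953), np.uint64(17144))
pan (((548.5037841796875, 370.26507568359375), (238.1761474609375, 176.66758728027344), 0.6127629280090332), np.uint64(8073))
deck only top (((544.0914306640625, 115.25743103027344), (340.6807556152344, 202.37623596191406), 88.3431625366211), np.uint64(13228))
sh [162 237  23  21 306] [565.7427749  212.59555474] [606.96285884 257.81204177]
sh [242 237  24  19 299] [567.23203364  45.93165069] [604.51514079  93.28696365]
sh [205 255  22  21 312] [527.24283083 126.21077603] [568.15614317 169.26533579]
sh [163 277  20  24 294] [477.54830168 216.04995753] [524.62396629 255.00916441]
sh [239 277  20  24 312] [475.64372389  60.72816871] [522.18807942  99.65320982]
dome [726.39956462 -17.85968473  10.02633662] [816.73513794  79.90310802  99.58615305]
egg [ 746.64293627 -112.93400897   10.19386983] [797.73835362 -65.45469416  78.05745518]
pill [ 692.13715647 -226.13183948   10.09332398] [ 755.34026321 -162.21570361   39.95145155]
knock [ 663.73067566 -395.02085695   10.01670366] [ 738.70029219 -284.12726409   26.18618318]
```

```bash
cat >> h.py <<'E'
from scipy.spatial.transform import Rotation as Ro
def plan(pos,ydeg):
    """tool-frame delta (cm) and dr to reach pos, tool x down, tool y at world angle ydeg (mod 180)"""
    o=ctrl.get_obs(); R=Ro.from_rotvec(o['orientation']).as_matrix()
    best=None
    for a in (ydeg,ydeg+180):
        y=np.array([np.cos(np.radians(a)),np.sin(np.radians(a)),0]); x=np.array([0,0,-1.]); T=np.c_[x,y,np.cross(x,y)]
        rv=Ro.from_matrix(R.T@T).as_rotvec()
        if best is None or np.linalg.norm(rv)<np.linalg.norm(best): best=rv;Tb=T
    dp=np.array(pos)-o['ee_pos']
    print('t',round(o['t'],2),'pos',o['ee_pos'].round(1),'yaw y',np.degrees(np.arctan2(R[1,1],R[0,1])).round(2),'w',round(o['width'],1),'F',np.round(o['ft_force'],1),'q6',o['qpos'][5].round(2))
    print(' delta cm tool-now',(R.T@dp/10).round(3),' tool-after-turn',(Tb.T@dp/10).round(3),'dr',best.round(4))
E
python3 - <<'E'
from m import *
R=Ro.from_rotvec(ctrl.get_obs()['orientation']).as_matrix(); print(R.round(3))
plan([515,-259,150],88)
d=dict(np.load('top0.npz')); p=cloud(d); z=p[...,2]
for n,roi,lo,hi,h in [('rib',(380,220,440,335),70,90,81),('deck',(150,200,330,335),44,55,50),('riser',(445,255,510,335),40,60,48)]:
    c0,r0,c1,r1=roi; m=np.zeros(z.shape,bool); m[r0:r1,c0:c1]=((z>lo)&(z<hi))[r0:r1,c0:c1]
    q=ray(d,np.argwhere(m)[:,::-1],h)[:,:2]; c=q.mean(0); w,v=np.linalg.eigh(np.cov((q-c).T)); print(n,c,np.degrees(np.arctan2(v[1,1],v[0,1]))%180, np.sqrt(12*w))
# mat edges: dark pixels, image
m=(d['img'].max(2)<45).astype(np.uint8); m[:,:385]=0;m[:,440:]=0;m[:225]=0;m[335:]=0
for r in range(228,330,6): print(r,np.flatnonzero(m[r])[[0,-1]] if m[r].any() else None, end=' ')
E
```

```text
[[-0.001  0.398 -0.917]
 [ 0.001 -0.917 -0.398]
 [-1.    -0.001 -0.   ]]
t 0.1 pos [ 248.9 -572.8  230. ] yaw y -66.52 w 87.7 F [-0.   0.3 -0.5] q6 -0.02
 delta cm tool-now [  8.025 -18.167 -36.914]  tool-after-turn [  8.    -32.29  -25.503] dr [4.447e-01 3.000e-04 1.300e-03]
rib [ 515.09881071 -258.7036909 ] 179.64767987080813 [ 22.67420242 107.36063055]
deck [543.09544985 110.06330467] 88.00302397735693 [206.83836127 345.11765917]
riser [ 478.82921806 -385.81748446] 12.71883798628022 [ 61.33089235 109.8221125 ]
228 None 234 [391 430] 240 [391 429] 246 [391 429] 252 [390 429] 258 [390 429] 264 [390 428] 270 [390 428] 276 [389 428] 282 [389 428] 288 [389 427] 294 [388 427] 300 [388 427] 306 [388 426] 312 [387 426] 318 [387 426] 324 None
```

View pics/dk.png

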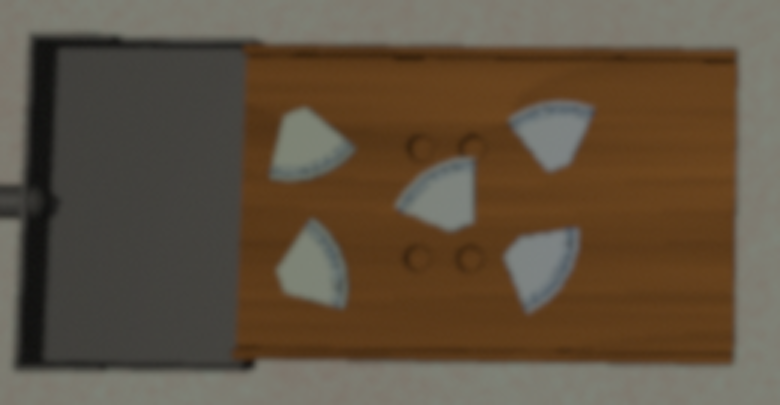

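The crop shows the sockets centred near full-image pixel (218.5, 267.4), with a shard lying between them. I move to above the scraper.

Call:
apply_moves([
  {"gripper": 100,"delta_pos": [2,0,0],"dr": [0.109,0,0]},
  {"gripper": 100,"delta_pos": [2,0,0],"dr": [0.109,0,0]},
  {"gripper": 100,"delta_pos": [2,0,0],"dr": [0.109,0,0]},
  {"gripper": 100,"delta_pos": [2,0,0],"dr": [0.109,0,0]},
  {"gripper": 100,"delta_pos": [0,0,0],"dr": [0,0,0]},
])

```text
t: 0.52
ee_pos: [247.9, -570.6, 146.5]
orientation: [-2.2, 0.026, 2.206]
ft_force: [0.4, 1.7, 0.1]
width: 87.7
```

Call:
apply_moves([
  {"gripper": 100,"delta_pos": [0,-3.2,-2.55],"dr": [0,0,0]},
  {"gripper": 100,"delta_pos": [0,-3.2,-2.55],"dr": [0,0,0]},
  {"gripper": 100,"delta_pos": [0,-3.2,-2.55],"dr": [0,0,0]},
  {"gripper": 100,"delta_pos": [0,-3.2,-2.55],"dr": [0,0,0]},
  {"gripper": 100,"delta_pos": [0,-3.2,-2.55],"dr": [0,0,0]},
])

```text
t: 0.93
ee_pos: [381.7, -415.5, 151.7]
orientation: [-2.211, 0.026, 2.21]
ft_force: [1.3, -0.5, -0.9]
width: 87.9
```

Call:
apply_moves([
  {"gripper": 100,"delta_pos": [0,-3.2,-2.55],"dr": [0,0,0]},
  {"gripper": 100,"delta_pos": [0,-3.2,-2.55],"dr": [0,0,0]},
  {"gripper": 100,"delta_pos": [0,-3.2,-2.55],"dr": [0,0,0]},
  {"gripper": 100,"delta_pos": [0,-3.2,-2.55],"dr": [0,0,0]},
  {"gripper": 100,"delta_pos": [0,-3.2,-2.55],"dr": [0,0,0]},
])

```text
t: 1.35
ee_pos: [513.7, -258.5, 151.8]
orientation: [-2.211, 0.025, 2.209]
ft_force: [1.2, -1.0, 0.7]
width: 87.8
```

```bash
python3 - <<'E'
from m import *
plan([515,-259,150],-91.5); d=get('wrist'); save(d,'w1'); p=cloud(d); np.savez('w1.npz',**d)
z=p[...,2]; print(-d['R'].T@d['t'])
m=(z>70)&(z<90); q=p[m]; q=q[(abs(q[:,0]-515)<90)&(abs(q[:,1]+259)<40)]
print(len(q)); print(cv2.minAreaRect(q[:,:2].astype(np.float32)),np.median(q[:,2]))
dd=dict(np.load('top0.npz')); print('sockets',ray(dd,[218.5,267.4],50))
E
```

```text
t 1.35 pos [ 513.7 -258.5  151.8] yaw y -91.28 w 87.8 F [ 1.2 -1.   0.7] q6 1.11
 delta cm tool-now [ 0.181  0.052 -0.128]  tool-after-turn [ 0.181  0.052 -0.129] dr [ 0.0038 -0.0009 -0.0005]
[ 595.75410181 -260.23616506  306.85148363]
5134
((515.4837646484375, -259.7449951171875), (22.058042526245117, 109.00241088867188), 89.6593246459961) 81.39965352376146
sockets [[543.14896425 142.72323072  50.        ]]
```

Call:
apply_moves([
  {"gripper": 100,"delta_pos": [2.5,0.07,-0.15],"dr": [0,0,0]},
  {"gripper": 100,"delta_pos": [2.5,0,0],"dr": [0,0,0]},
  {"gripper": 100,"delta_pos": [2.5,0,0],"dr": [0,0,0]},
  {"gripper": 100,"delta_pos": [1.8,0,0],"dr": [0,0,0]},
  {"gripper": 100,"delta_pos": [0.9,0,0],"dr": [0,0,0]},
])

```text
t: 1.82
ee_pos: [512.9, -260.4, 47.1]
orientation: [-2.207, 0.024, 2.212]
ft_force: [-0.3, -0.3, -0.3]
width: 87.9
```

Call:
apply_moves([
  {"gripper": 0,"delta_pos": [0,0,0],"dr": [0,0,0]},
  {"gripper": 0,"delta_pos": [0,0,0],"dr": [0,0,0]},
  {"gripper": 0,"delta_pos": [0,0,0],"dr": [0,0,0]},
  {"gripper": 0,"delta_pos": [0,0,0],"dr": [0,0,0]},
  {"gripper": 0,"delta_pos": [0,0,0],"dr": [0,0,0]},
])

```text
t: 2.23
ee_pos: [514.5, -261.2, 49.9]
orientation: [-2.211, 0.03, 2.207]
ft_force: [0.5, 0.0, -0.3]
width: 57.8
```

Call:
apply_moves([
  {"gripper": 0,"delta_pos": [0,0,0],"dr": [0,0,0]},
  {"gripper": 0,"delta_pos": [0,0,0],"dr": [0,0,0]},
  {"gripper": 0,"delta_pos": [0,0,0],"dr": [0,0,0]},
  {"gripper": 0,"delta_pos": [0,0,0],"dr": [0,0,0]},
  {"gripper": 0,"delta_pos": [0,0,0],"dr": [0,0,0]},
])

```text
t: 2.65
ee_pos: [513.8, -260.7, 48.7]
orientation: [-2.208, 0.029, 2.208]
ft_force: [0.4, -0.1, 0.1]
width: 25.0
```

```bash
python3 - <<'E'
from m import *
# deck frame: yaw ~ -1.7
plan([543,-15,150],-91.7)
d=dict(np.load('top0.npz'));  z=cloud(d)[...,2]; hsv=cv2.cvtColor(d['img'],cv2.COLOR_RGB2HSV)
# deck outer edges at rail-top height: per-column extents
m=(z>44)&(z<70)
C=np.arange(165,312,6); up=[np.flatnonzero(m[190:340,c])[0]+190 for c in C]; lo=[np.flatnonzero(m[190:340,c])[-1]+190 for c in C]
for e in (up,lo):
    q=ray(d,np.c_[C,e],60); print(np.degrees(np.arctan(np.polyfit(q[:,1],q[:,0],1)[0])),q.mean(0))
for r in (225,235,265,300,310): print(r,np.flatnonzero(m[r,140:340])[[0,-1]]+140, ray(d,[np.flatnonzero(m[r,140:340])[-1]+140,r],50))
E
```

```text
t 2.65 pos [ 513.8 -260.7   48.7] yaw y -91.5 w 25.0 F [ 0.4 -0.1  0.1] q6 1.11
 delta cm tool-now [-10.13  -24.643  -2.274]  tool-after-turn [-10.13  -24.65   -2.188] dr [ 0.0035 -0.     -0.    ]
1.5314480737537775 [649.9046796  102.88758009  60.        ]
1.4125621063876341 [436.32087859 103.28222905  60.        ]
225 [151 314] [[628.12117527 -55.16745868  50.        ]]
235 [151 314] [[607.31011337 -54.88674518  50.        ]]
265 [150 314] [[545.25400554 -54.04969093  50.        ]]
300 [149 313] [[473.59100089 -51.03460628  50.        ]]
310 [148 313] [[453.24560765 -50.76324617  50.        ]]
```

Call:
apply_moves([
  {"gripper": 0,"delta_pos": [0,0,0],"dr": [0,0,0]},
  {"gripper": 0,"delta_pos": [0,0,0],"dr": [0,0,0]},
  {"gripper": 0,"delta_pos": [0,0,0],"dr": [0,0,0]},
  {"gripper": 0,"delta_pos": [-0.5,0,0],"dr": [0,0,0]},
  {"gripper": 0,"delta_pos": [-1.5,0,0],"dr": [0,0,0]},
])

```text
t: 3.07
ee_pos: [512.3, -260.0, 67.2]
orientation: [-2.203, 0.027, 2.211]
ft_force: [-0.0, -0.2, -2.2]
width: 21.9
```

Call:
apply_moves([
  {"gripper": 0,"delta_pos": [-2,0,0],"dr": [0,0,0]},
  {"gripper": 0,"delta_pos": [-2,0,0],"dr": [0,0,0]},
  {"gripper": 0,"delta_pos": [-2,0,0],"dr": [0,0,0]},
  {"gripper": 0,"delta_pos": [-2,-1.0,-0.1],"dr": [0,0,0]},
  {"gripper": 0,"delta_pos": [0,-2.0,-0.2],"dr": [0,0,0]},
])

```text
t: 3.48
ee_pos: [519.8, -233.0, 152.8]
orientation: [-2.216, 0.035, 2.202]
ft_force: [1.9, -1.5, -1.9]
width: 22.1
```

Call:
apply_moves([
  {"gripper": 0,"delta_pos": [0,-2.5,-0.2],"dr": [0,0,0]},
  {"gripper": 0,"delta_pos": [0,-2.5,-0.2],"dr": [0,0,0]},
  {"gripper": 0,"delta_pos": [0,-2.5,-0.2],"dr": [0,0,0]},
  {"gripper": 0,"delta_pos": [0,-2.5,-0.2],"dr": [0,0,0]},
  {"gripper": 0,"delta_pos": [0,-2.5,-0.2],"dr": [0,0,0]},
])

```text
t: 3.9
ee_pos: [530.6, -105.0, 148.9]
orientation: [-2.208, 0.029, 2.208]
ft_force: [0.7, 1.0, -1.9]
width: 21.7
```

Call:
apply_moves([
  {"gripper": 0,"delta_pos": [0,-2.5,-0.2],"dr": [0,0,0]},
  {"gripper": 0,"delta_pos": [0,-2.5,-0.2],"dr": [0,0,0]},
  {"gripper": 0,"delta_pos": [0,-2.5,-0.1],"dr": [0,0,0]},
  {"gripper": 0,"delta_pos": [0,-1.6,-0.1],"dr": [0,0,0]},
  {"gripper": 0,"delta_pos": [0,0,0],"dr": [0,0,0]},
])

```text
t: 4.32
ee_pos: [539.2, -12.8, 148.9]
orientation: [-2.209, 0.025, 2.209]
ft_force: [0.3, -0.2, -2.2]
width: 22.3
```

```bash
python3 - <<'E'
from m import *
plan([539,-15.5,95.7],-91.5); d=get('wrist'); save(d,'w2'); d=get('top'); np.savez('top1.npz',**d); p=cloud(d); z=p[...,2]
save(d,'top1')
E
```

```text
t 4.32 pos [539.2 -12.8 148.9] yaw y -91.35 w 22.3 F [ 0.3 -0.2 -2.2] q6 1.55
 delta cm tool-now [5.316 0.272 0.013]  tool-after-turn [5.316 0.269 0.012] dr [0.0027 0.0001 0.0005]
```

View pics/w2.png

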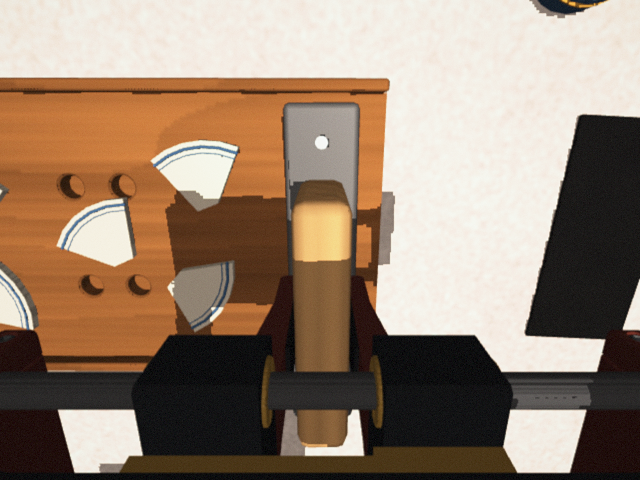

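Wrist view: the scraper is held over the deck's -y end, about parallel to the rails. The sockets show at (71,186), (123,186), (91,285) and (139,285). The head's far end is at row 104 and the rail's inner edge near row 92.

```bash
python3 - <<'E'
from m import *
d=get('wrist'); p=cloud(d); print(ctrl.get_obs()['ee_pos'])
s=ray(d,[[71,186],[123,186],[91,285],[139,285]],50); print(s.round(1),s.mean(0))
print('yaw', np.degrees(np.arctan2((s[0]-s[2])[1],(s[0]-s[2])[0])),np.degrees(np.arctan2((s[1]-s[3])[1],(s[1]-s[3])[0])))
z=p[...,2]; 
m=(z>110)&(z<140); m[:, :270]=0;m[:,370:]=0; m[210:]=0; q=p[m]; print('head top z',np.median(q[:,2]),'x max',np.percentile(q[:,0],99.5),'y',np.percentile(q[:,1],[.5,99.5]), np.median(q[:,1]))
for a,b in ((110,130),(170,190)):
    c=np.argwhere(m[a:b]); print('edges y row',a,[np.median([p[r,np.flatnonzero(m[r])[k],1] for r in range(a,b)]) for k in (2,-3)],np.nanmedian(p[a:b,320,0]))
m=(z>57)&(z<64); m[120:]=0; q=p[m]; print('rail',np.percentile(q[:,0],[1,99]),np.percentile(q[:,1],[1,99]))
E
```

```text
[539.12250098 -15.6677546  148.75384288]
[[582.2 159.8  50. ]
 [581.3 123.4  50. ]
 [506.2 162.2  50. ]
 [505.3 125.5  50. ]] [543.76731699 142.71859074  50.        ]
yaw -1.7423990826248634 -1.595789420935669
head top z 127.01857449138157 x max 629.6656957060003 y [-34.12479993   1.59985907] -16.490263797846232
edges y row 110 [np.float64(0.002292538736053386), np.float64(-33.410241628078325)] 621.9842188373599
edges y row 170 [np.float64(0.5175815396185268), np.float64(-32.6005482473883)] 595.1272156564721
rail [639.11102611 651.56986033] [-54.30557427 179.68539502]
```

Call:
apply_moves([
  {"gripper": 0,"delta_pos": [1.5,0,0],"dr": [0,0,0]},
  {"gripper": 0,"delta_pos": [1.5,0,0],"dr": [0,0,0]},
  {"gripper": 0,"delta_pos": [1.2,0,0],"dr": [0,0,0]},
  {"gripper": 0,"delta_pos": [0.8,0,0],"dr": [0.003,0,0]},
  {"gripper": 0,"delta_pos": [0.3,0,0],"dr": [0,0,0]},
])

```text
t: 4.88
ee_pos: [538.3, -16.1, 94.4]
orientation: [-2.203, 0.034, 2.209]
ft_force: [-9.7, -1.3, 38.0]
width: 22.0
```

Call:
apply_moves([
  {"gripper": 0,"delta_pos": [0,0,0],"dr": [0,0,0]},
  {"gripper": 0,"delta_pos": [0,-0.4,0],"dr": [0,0,0]},
  {"gripper": 0,"delta_pos": [0,-0.8,0],"dr": [0,0,0]},
  {"gripper": 0,"delta_pos": [0,-0.8,0],"dr": [0,0,0]},
  {"gripper": 0,"delta_pos": [0,-0.4,0],"dr": [0,0,0]},
])

```text
t: 5.3
ee_pos: [540.2, 9.9, 96.0]
orientation: [-2.208, 0.031, 2.206]
ft_force: [-0.2, 0.2, -1.6]
width: 21.7
```

```bash
python3 - <<'E'
from m import *
plan([547.5,290,95.3],-91.6); d=get('wrist'); p=cloud(d); z=p[...,2]
m=(z>65)&(z<80); m[:, :270]=0;m[:,370:]=0; m[230:]=0; q=p[m]; print('head top z',np.median(q[:,2]),'x max',np.percentile(q[:,0],99.5))
m=(z>57)&(z<64); m[140:]=0; q=p[m]; print('rail',np.percentile(q[:,0],[1,99]))
q=p[(z>45)&(z<54)];print('deck z',np.median(q[:,2]))
E
```

```text
t 5.3 pos [540.2   9.9  96. ] yaw y -91.64 w 21.7 F [-0.2  0.2 -1.6] q6 1.6
 delta cm tool-now [  0.076 -28.019   0.073]  tool-after-turn [  0.07  -28.02    0.054] dr [-0.0007 -0.0006  0.0002]
head top z 74.39391400488681 x max 630.8125127772256
rail [639.06571025 650.94794867]
deck z 50.845318354218804
```

Call:
apply_moves([
  {"gripper": 0,"delta_pos": [0.03,-0.8,0],"dr": [0,0,0]},
  {"gripper": 0,"delta_pos": [0.03,-1.2,0],"dr": [0,0,0]},
  {"gripper": 0,"delta_pos": [0,-1.2,0],"dr": [0,0,0]},
  {"gripper": 0,"delta_pos": [0,-1.2,0],"dr": [0,0,0]},
  {"gripper": 0,"delta_pos": [0,-1.2,0],"dr": [0,0,0]},
])

```text
t: 5.77
ee_pos: [541.6, 66.1, 95.1]
orientation: [-2.207, 0.032, 2.207]
ft_force: [0.9, -1.2, -2.1]
width: 22.1
```

Call:
apply_moves([
  {"gripper": 0,"delta_pos": [0,-1.2,0],"dr": [0,0,0]},
  {"gripper": 0,"delta_pos": [0,-1.2,0],"dr": [0,0,0]},
  {"gripper": 0,"delta_pos": [0,-1.2,0],"dr": [0,0,0]},
  {"gripper": 0,"delta_pos": [0,-1.2,0],"dr": [0,0,0]},
  {"gripper": 0,"delta_pos": [0,-1.2,0],"dr": [0,0,0]},
])

```text
t: 6.18
ee_pos: [543.3, 125.9, 95.1]
orientation: [-2.207, 0.032, 2.207]
ft_force: [-0.9, -0.9, -2.2]
width: 22.1
```

```bash
python3 - <<'E'
from m import *
plan([547.5,290,95.3],-91.6); d=get('top'); cv2.imwrite('pics/t2.png',cv2.resize(d['img'][180:380,60:340,::-1],None,fx=2.5,fy=2.5,interpolation=2))
E
```

```text
t 6.18 pos [543.3 125.9  95.1] yaw y -91.66 w 22.1 F [-0.9 -0.9 -2.2] q6 1.81
 delta cm tool-now [ -0.024 -16.419   0.055]  tool-after-turn [ -0.024 -16.419   0.036] dr [-0.0011  0.0001 -0.    ]
```

View pics/t2.png

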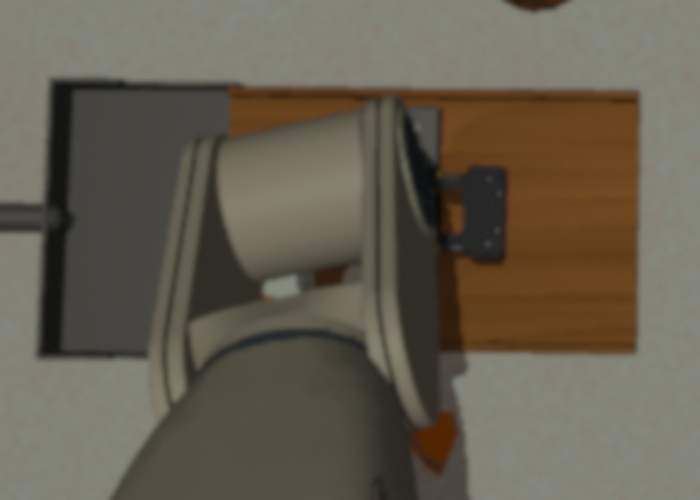

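The arm hides the shards, but the deck behind the scraper is clear. I keep sweeping.

Call:
apply_moves([
  {"gripper": 0,"delta_pos": [0,-1.2,0],"dr": [0,0,0]},
  {"gripper": 0,"delta_pos": [0,-1.2,0],"dr": [0,0,0]},
  {"gripper": 0,"delta_pos": [0,-1.2,0],"dr": [0,0,0]},
  {"gripper": 0,"delta_pos": [0,-1.2,0],"dr": [0,0,0]},
  {"gripper": 0,"delta_pos": [0,-1.2,0],"dr": [0,0,0]},
])

```text
t: 6.65
ee_pos: [545.1, 185.8, 95.0]
orientation: [-2.207, 0.032, 2.207]
ft_force: [-0.3, -0.7, -1.6]
width: 22.0
```

Call:
apply_moves([
  {"gripper": 0,"delta_pos": [0,-1.0,0],"dr": [0,0,0]},
  {"gripper": 0,"delta_pos": [0,-1.0,0],"dr": [0,0,0]},
  {"gripper": 0,"delta_pos": [0,-1.0,0],"dr": [0,0,0]},
  {"gripper": 0,"delta_pos": [0,-1.0,0],"dr": [0,0,0]},
  {"gripper": 0,"delta_pos": [0,-1.0,0],"dr": [0,0,0]},
])

```text
t: 7.07
ee_pos: [546.6, 235.5, 95.0]
orientation: [-2.207, 0.032, 2.207]
ft_force: [-0.7, -0.4, -2.1]
width: 21.8
```

Call:
apply_moves([
  {"gripper": 0,"delta_pos": [0,-1.0,0],"dr": [0,0,0]},
  {"gripper": 0,"delta_pos": [0,-1.0,0],"dr": [0,0,0]},
  {"gripper": 0,"delta_pos": [0,-1.0,0],"dr": [0,0,0]},
  {"gripper": 0,"delta_pos": [0,-1.0,0],"dr": [0,0,0]},
  {"gripper": 0,"delta_pos": [0,-1.0,0],"dr": [0,0,0]},
])

```text
t: 7.48
ee_pos: [548.8, 284.4, 96.8]
orientation: [-2.209, 0.034, 2.207]
ft_force: [-4.2, -12.2, 27.9]
width: 22.0
```

```bash
python3 - <<'E'
from m import *
plan([547.5,290,150],-91.6); d=get('wrist'); save(d,'w3'); save(get('scene'),'s3')
E
```

```text
t 7.48 pos [548.8 284.4  96.8] yaw y -91.63 w 22.0 F [ -4.2 -12.2  27.9] q6 2.06
 delta cm tool-now [-5.321 -0.547  0.143]  tool-after-turn [-5.319 -0.558  0.149] dr [-0.0006 -0.0013 -0.002 ]
```

View pics/s3.png

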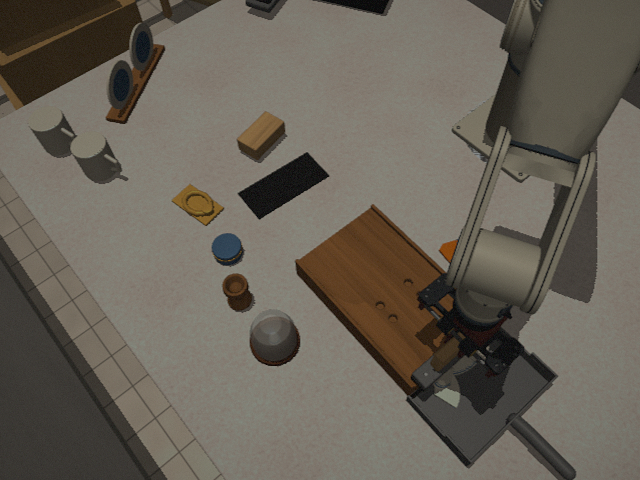

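The scene view shows the swept deck clear and a shard at (447,397) in the pan, but there is a 28 N upward force. Something may be pinched under the head, so I look closely before moving.

View pics/w3.png

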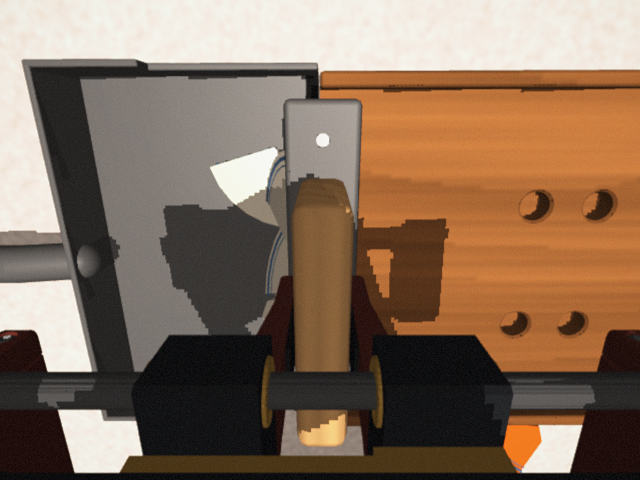

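One shard lies in the pan, and another seems tipped at the deck edge under the overhanging head, between rows 225 and 300. I lift straight up and look.

Call:
apply_moves([
  {"gripper": 0,"delta_pos": [-0.6,0,0],"dr": [0,0,0]},
  {"gripper": 0,"delta_pos": [-1.4,0,0],"dr": [0,0,0]},
  {"gripper": 0,"delta_pos": [-2,0,0],"dr": [0,0,0]},
  {"gripper": 0,"delta_pos": [-2,0.5,0],"dr": [0,0,0]},
  {"gripper": 0,"delta_pos": [-1,1.5,0],"dr": [0,0,0]},
])

```text
t: 8.0
ee_pos: [548.5, 266.4, 167.4]
orientation: [-2.21, 0.028, 2.203]
ft_force: [0.4, 0.7, -2.8]
width: 21.9
```

Call:
apply_moves([
  {"gripper": 0,"delta_pos": [0,3,0],"dr": [0,0,0]},
  {"gripper": 0,"delta_pos": [0,3,0],"dr": [0,0,0]},
  {"gripper": 0,"delta_pos": [0,3,0],"dr": [0,0,0]},
  {"gripper": 0,"delta_pos": [0,3,0],"dr": [0,0,0]},
  {"gripper": 0,"delta_pos": [0,0,0],"dr": [0,0,0]},
])

```text
t: 8.42
ee_pos: [542.7, 139.8, 164.6]
orientation: [-2.204, 0.038, 2.208]
ft_force: [0.0, -0.5, -2.1]
width: 21.7
```

```bash
python3 - <<'E'
from m import *
plan([547.5,290,150],-91.6); w=get('wrist'); s=get('scene'); save(w,'w4')
a=cv2.resize(s['img'][310:470,380:570,::-1],None,fx=3,fy=3,interpolation=2)
cv2.imwrite('pics/s4.png',a); np.savez('s4.npz',**s); np.savez('w4.npz',**w)
E
```

```text
t 8.42 pos [542.7 139.8 164.6] yaw y -91.86 w 21.7 F [ 0.  -0.5 -2.1] q6 1.84
 delta cm tool-now [ 1.4340e+00 -1.5029e+01  2.0000e-03]  tool-after-turn [  1.462 -15.026  -0.063] dr [-0.0045  0.002  -0.0018]
```

View pics/s4.png

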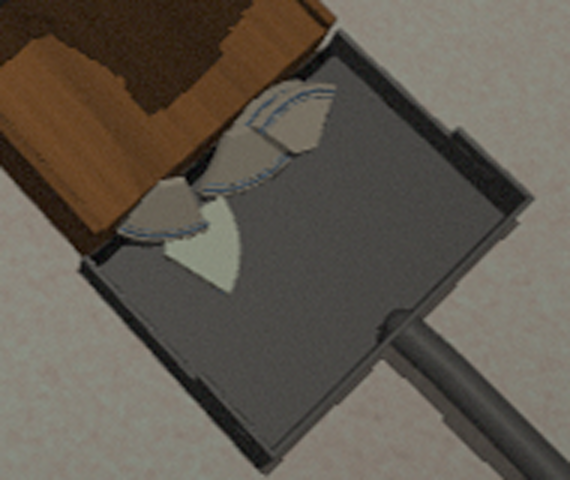

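All five shards are past the edge: one flat, one leaning on the left, one in the middle, and two overlapping on the right. I check their heights from depth.

```bash
python3 - <<'E'
from m import *
d=dict(np.load('s4.npz')); p=cloud(d); z=p[...,2]
S=np.array([543.8,142.7]); a=np.radians(-1.65); ex=np.array([np.cos(a),np.sin(a)]); ey=np.array([-ex[1],ex[0]])
L=np.stack([(p[...,:2]-S)@ex,(p[...,:2]-S)@ey-140],-1)  # pan frame
for nm,(u,v) in dict(flat=(210,245),left=(165,205),leftlow=(170,230),mid=(240,150),midlow=(245,180),r1=(300,135),r1top=(315,100),r2top=(265,105)).items():
    c,r=int(380+u/3),int(310+v/3); print(nm,L[r,c].round(1),z[r-1:r+2,c-1:c+2].mean().round(1))
g=d['img'].astype(int); m=(g.min(2)>60)&(L[...,1]>-25)&(L[...,1]<150)&(abs(L[...,0])<112)&(z>5)&(z<100)
n,l,s,c=cv2.connectedComponentsWithStats(m.astype(np.uint8))
for i in range(1,n):
    if s[i,4]>15: k=l==i; print(s[i],L[k].min(0).round(0),L[k].max(0).round(0),np.nanpercentile(z[k],[2,50,98]).round(0))
E
```

```text
flat [38.6 46. ] 9.7
left [53.4 14.3] 39.0
leftlow [56.8 24.1] 22.7
mid [-9.6 19.3] 32.9
midlow [-6.2 31.5] 13.2
r1 [-51.6  35.4] 18.4
r1top [-74.2  25.9] 26.7
r2top [-39.7   9.5] 39.5
[ 409  332  122  128 3385] [-112.    1.] [112. 150.] [ 5. 10. 46.]
[491 355   9   7  16] [-83.  55.] [-66.  62.] [5. 6. 9.]
[517 359  10  15  45] [-109.   85.] [-87. 109.] [5. 6. 9.]
[473 363   8   8  17] [-44.  43.] [-24.  49.] [5. 6. 7.]
[475 365  16  15  46] [-54.  52.] [-17.  64.] [5. 6. 9.]
[483 372   9  10  31] [-40.  62.] [-26.  81.] [5. 6. 9.]
[507 375   6   8  19] [-73.  99.] [-56. 106.] [5. 6. 9.]
[523 374  20  17 112] [-111.  123.] [-71. 149.] [ 5.  6. 11.]
[517 386   5   7  16] [-70. 121.] [-58. 130.] [5. 6. 8.]
[471 389   7   8  16] [-1. 73.] [12. 82.] [ 5.  6. 10.]
[490 391  10  11  35] [-31.  96.] [ -6. 110.] [5. 6. 8.]
[461 398  33  28 198] [-5. 84.] [ 64. 119.] [5. 6. 9.]
[486 409  16  26 100] [ -3. 120.] [ 37. 150.] [5. 6. 9.]
[446 415   7  11  25] [70. 76.] [85. 88.] [5. 6. 9.]
[454 416  11  17  47] [60. 86.] [ 82. 110.] [5. 6. 8.]
[466 421  10   6  23] [ 44. 105.] [ 62. 120.] [5. 6. 8.]
[477 420   8   8  22] [ 31. 118.] [ 46. 128.] [5. 6. 8.]
[485 424   6   8  16] [ 29. 131.] [ 40. 139.] [5. 7. 9.]
```

View pics/w4.png

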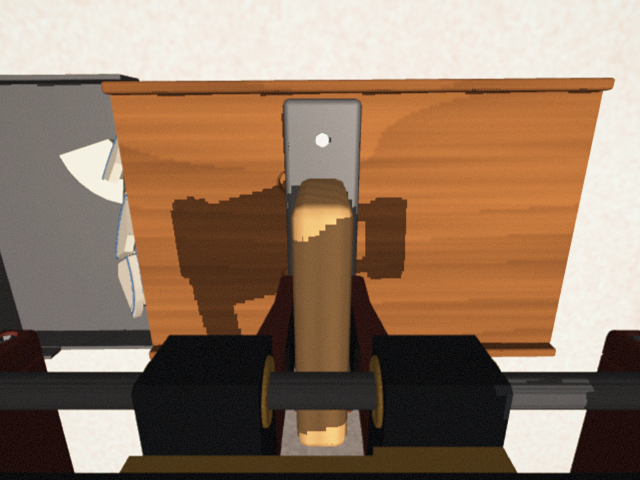

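The deck is clear, and all shards lie or lean in the pan with their centres below about 40 mm. The scraper goes back to its mat.

Call:
apply_moves([
  {"gripper": 0,"delta_pos": [0,2,0],"dr": [0,0,0]},
  {"gripper": 0,"delta_pos": [0,3.2,0.2],"dr": [0,0,0]},
  {"gripper": 0,"delta_pos": [0,3.2,0.2],"dr": [0,0,0]},
  {"gripper": 0,"delta_pos": [0,3.2,0.2],"dr": [0,0,0]},
  {"gripper": 0,"delta_pos": [0,3.2,0.2],"dr": [0,0,0]},
])

```text
t: 8.93
ee_pos: [531.6, -3.4, 165.0]
orientation: [-2.208, 0.03, 2.207]
ft_force: [1.3, -0.8, -2.5]
width: 21.8
```

Call:
apply_moves([
  {"gripper": 0,"delta_pos": [0,3.2,0.2],"dr": [0,0,0]},
  {"gripper": 0,"delta_pos": [0,3.2,0.2],"dr": [0,0,0]},
  {"gripper": 0,"delta_pos": [0,3.2,0.2],"dr": [0,0,0]},
  {"gripper": 0,"delta_pos": [0,3.2,0.2],"dr": [0,0,0]},
  {"gripper": 0,"delta_pos": [0,3.2,0],"dr": [0,0,0]},
])

```text
t: 9.35
ee_pos: [518.8, -163.4, 165.0]
orientation: [-2.207, 0.031, 2.207]
ft_force: [-0.3, 0.7, -2.1]
width: 21.9
```

Call:
apply_moves([
  {"gripper": 0,"delta_pos": [0,3.2,0],"dr": [0,0,0]},
  {"gripper": 0,"delta_pos": [1,3.2,0],"dr": [0,0,0]},
  {"gripper": 0,"delta_pos": [2,2.4,0],"dr": [0,0,0]},
  {"gripper": 0,"delta_pos": [2,0,0],"dr": [0,0,0]},
  {"gripper": 0,"delta_pos": [1,0,0],"dr": [0,0,0]},
])

```text
t: 9.77
ee_pos: [515.8, -251.0, 103.0]
orientation: [-2.203, 0.033, 2.207]
ft_force: [-0.4, 0.6, -2.4]
width: 21.9
```

```bash
python3 - <<'E'
from m import *
plan([514,-260.5,49.5],-92.3); d=get('wrist'); save(d,'w5'); np.savez('w5.npz',**d)
d0=dict(np.load('top0.npz')); print('mat mid', ray(d0,[[391,232.5],[430,234],[386.5,322],[427,324]],4).round(0))
# bare mat now, seen in top1-like scene image s4
d=dict(np.load('s4.npz')); m=(d['img'].max(2)<45).astype(np.uint8); m[:140]=0;m[230:]=0;m[:,:230]=0;m[:,340:]=0
c=max(cv2.findContours(m,0,1)[0],key=cv2.contourArea).reshape(-1,2); print(cv2.minAreaRect(ray(d,c,4)[:,:2].astype(np.float32)))
E
```

```text
t 9.77 pos [ 515.8 -251.   103. ] yaw y -91.76 w 21.9 F [-0.4  0.6 -2.4] q6 1.13
 delta cm tool-now [5.344 0.961 0.139]  tool-after-turn [5.345 0.957 0.14 ] dr [0.0095 0.0019 0.0011]
mat mid [[ 615. -220.    4.]
 [ 610. -304.    4.]
 [ 424. -206.    4.]
 [ 419. -292.    4.]]
((518.5521240234375, -254.79348754882812), (88.88967895507812, 197.457275390625), 85.73680114746094)
```

Call:
apply_moves([
  {"gripper": 0,"delta_pos": [1.8,0.4,0],"dr": [0.02,0,0]},
  {"gripper": 0,"delta_pos": [1.6,0,0],"dr": [0,0,0]},
  {"gripper": 0,"delta_pos": [1.0,0,0],"dr": [0,0,0]},
  {"gripper": 0,"delta_pos": [0.6,0,0],"dr": [0,0,0]},
  {"gripper": 0,"delta_pos": [0.3,0,0],"dr": [0,0,0]},
])

```text
t: 10.23
ee_pos: [516.3, -253.8, 51.6]
orientation: [-2.196, 0.052, 2.198]
ft_force: [0.2, 0.9, -2.1]
width: 21.8
```

Call:
apply_moves([
  {"gripper": 0,"delta_pos": [0,0,0],"dr": [0,0,0]},
  {"gripper": 40,"delta_pos": [0,0,0],"dr": [0,0,0]},
  {"gripper": 100,"delta_pos": [0,0,0],"dr": [0,0,0]},
  {"gripper": 100,"delta_pos": [0,0,0],"dr": [0,0,0]},
  {"gripper": 100,"delta_pos": [0,0,0],"dr": [0,0,0]},
])

```text
t: 10.65
ee_pos: [516.7, -255.0, 52.8]
orientation: [-2.198, 0.055, 2.195]
ft_force: [-1.2, 0.2, -0.5]
width: 45.5
```

Call:
apply_moves([
  {"gripper": 100,"delta_pos": [0,0,0],"dr": [0,0,0]},
  {"gripper": 100,"delta_pos": [0,0,0],"dr": [0,0,0]},
  {"gripper": 100,"delta_pos": [0,0,0],"dr": [0,0,0]},
  {"gripper": 100,"delta_pos": [0,0,0],"dr": [0,0,0]},
  {"gripper": 100,"delta_pos": [-1,0,0],"dr": [0,0,0]},
])

```text
t: 11.07
ee_pos: [515.1, -254.2, 60.9]
orientation: [-2.193, 0.053, 2.199]
ft_force: [-0.1, -0.2, -0.7]
width: 78.5
```

Call:
apply_moves([
  {"gripper": 100,"delta_pos": [-2,0,0],"dr": [0,0,0]},
  {"gripper": 100,"delta_pos": [-2,0,0],"dr": [0,0,0]},
  {"gripper": 100,"delta_pos": [-2,0,0],"dr": [0,0,0]},
  {"gripper": 100,"delta_pos": [-2,0,0],"dr": [0,0,0]},
  {"gripper": 100,"delta_pos": [-1,0,0],"dr": [0,0,0]},
])

```text
t: 11.48
ee_pos: [517.3, -255.3, 155.1]
orientation: [-2.201, 0.056, 2.194]
ft_force: [0.7, 0.1, 0.5]
width: 88.0
```

```bash
python3 - <<'E'
from m import *
d=get('wrist'); p=cloud(d); z=p[...,2]
m=(z>70)&(z<90); q=p[m]; q=q[(abs(q[:,0]-515)<90)&(abs(q[:,1]+259)<40)]
print('rib',cv2.minAreaRect(q[:,:2].astype(np.float32)),np.median(q[:,2]))
plan([479,-385.6,150],12.75-90)
E
```

```text
rib ((519.9883422851562, -254.37632751464844), (22.04557228088379, 108.79887390136719), 86.9843521118164) 81.3898904611222
t 11.53 pos [ 517.9 -255.6  156. ] yaw y -92.82 w 87.6 F [ 0.6 -1.4  1.3] q6 1.14
 delta cm tool-now [ 0.616 13.171  3.254]  tool-after-turn [ 0.602 11.817  6.667] dr [-0.2717 -0.0046 -0.0029]
```

Scraper stands upright on the mat (rib top at 81.4 mm). Now to the riser.

Call:
apply_moves([
  {"gripper": 100,"delta_pos": [0,0,0],"dr": [-0.091,0,0]},
  {"gripper": 100,"delta_pos": [0,0,0],"dr": [-0.091,0,0]},
  {"gripper": 100,"delta_pos": [0,0,0],"dr": [-0.09,0,0]},
  {"gripper": 100,"delta_pos": [0,1.9,1.0],"dr": [0,0,0]},
  {"gripper": 100,"delta_pos": [0,2.9,1.7],"dr": [0,0,0]},
])

```text
t: 11.95
ee_pos: [500.7, -305.9, 151.4]
orientation: [2.101, 0.241, -2.103]
ft_force: [0.2, 0.2, -0.2]
width: 87.5
```

Call:
apply_moves([
  {"gripper": 100,"delta_pos": [0,3,1.7],"dr": [0,0,0]},
  {"gripper": 100,"delta_pos": [0,3,1.7],"dr": [0,0,0]},
  {"gripper": 100,"delta_pos": [0,1.0,0.6],"dr": [0,0,0]},
  {"gripper": 100,"delta_pos": [0,0,0],"dr": [0,0,0]},
  {"gripper": 100,"delta_pos": [0,0,0],"dr": [0,0,0]},
])

```text
t: 12.37
ee_pos: [476.4, -384.3, 151.4]
orientation: [2.104, 0.235, -2.106]
ft_force: [-0.6, -0.3, -0.7]
width: 88.1
```

```bash
python3 - <<'E'
from m import *
d=get('wrist'); p=cloud(d); z=p[...,2]
q=p[(z>44)&(z<53)]; q=q[(abs(q[:,0]-479)<90)&(abs(q[:,1]+385)<80)]; r=cv2.minAreaRect(q[:,:2].astype(np.float32)); print(r,np.median(q[:,2]))
plan([r[0][0],r[0][1],30],-77.25)
E
```

```text
((478.7069396972656, -386.6527099609375), (109.63115692138672, 60.1953125), 12.768799781799316) 48.746702475910595
t 12.42 pos [ 476.7 -383.5  151.5] yaw y -77.25 w 87.5 F [-0.5  0.4  0.4] q6 0.65
 delta cm tool-now [12.145  0.368 -0.13 ]  tool-after-turn [12.145  0.35  -0.122] dr [0.     0.0007 0.0015]
```

Call:
apply_moves([
  {"gripper": 100,"delta_pos": [2.5,0.35,-0.12],"dr": [0,0,0]},
  {"gripper": 100,"delta_pos": [3,0,0],"dr": [0,0,0]},
  {"gripper": 100,"delta_pos": [3,0,0],"dr": [0,0,0]},
  {"gripper": 100,"delta_pos": [2.2,0,0],"dr": [0,0,0]},
  {"gripper": 100,"delta_pos": [1.2,0,0],"dr": [0,0,0]},
])

```text
t: 12.83
ee_pos: [478.1, -384.7, 30.2]
orientation: [2.101, 0.241, -2.107]
ft_force: [-0.8, 0.6, -0.7]
width: 87.6
```

Call:
apply_moves([
  {"gripper": 100,"delta_pos": [0,0,0],"dr": [0,0,0]},
  {"gripper": 0,"delta_pos": [0,0,0],"dr": [0,0,0]},
  {"gripper": 0,"delta_pos": [0,0,0],"dr": [0,0,0]},
  {"gripper": 0,"delta_pos": [0,0,0],"dr": [0,0,0]},
  {"gripper": 0,"delta_pos": [0,0,0],"dr": [0,0,0]},
])

```text
t: 13.25
ee_pos: [479.8, -388.4, 34.6]
orientation: [2.105, 0.233, -2.101]
ft_force: [-0.1, -0.2, 0.4]
width: 64.8
```

Call:
apply_moves([
  {"gripper": 0,"delta_pos": [0,0,0],"dr": [0,0,0]},
  {"gripper": 0,"delta_pos": [0,0,0],"dr": [0,0,0]},
  {"gripper": 0,"delta_pos": [0,0,0],"dr": [0,0,0]},
  {"gripper": 0,"delta_pos": [0,0,0],"dr": [0,0,0]},
  {"gripper": 0,"delta_pos": [0,0,0],"dr": [0,0,0]},
])

```text
t: 13.67
ee_pos: [479.5, -388.1, 34.3]
orientation: [2.105, 0.234, -2.102]
ft_force: [-0.6, 2.3, 7.0]
width: 59.9
```

```bash
python3 - <<'E'
from m import *
d=get('wrist'); p=cloud(d); z=p[...,2]
q=p[(z>44)&(z<53)]; q=q[(abs(q[:,0]-479)<90)&(abs(q[:,1]+385)<80)]; print(cv2.minAreaRect(q[:,:2].astype(np.float32)),np.median(q[:,2]))
plan([543.8,142.7,150],-91.65)
E
```

```text
((478.5796203613281, -388.1783142089844), (110.2470703125, 77.65789794921875), 12.69200611114502) 48.745750486105685
t 13.72 pos [ 479.5 -388.1   34.4] yaw y -77.25 w 59.9 F [-0.1  1.9  7. ] q6 0.65
 delta cm tool-now [-11.597 -50.343 -18.003]  tool-after-turn [-11.564 -53.247  -4.903] dr [ 0.2513 -0.0012 -0.0009]
```

Call:
apply_moves([
  {"gripper": 0,"delta_pos": [-1.5,0,0],"dr": [0,0,0]},
  {"gripper": 0,"delta_pos": [-3,0,0],"dr": [0.084,0,0]},
  {"gripper": 0,"delta_pos": [-3,0,0],"dr": [0.084,0,0]},
  {"gripper": 0,"delta_pos": [-3,0,0],"dr": [0.083,0,0]},
  {"gripper": 0,"delta_pos": [-3,0,0],"dr": [0,0,0]},
])

```text
t: 14.13
ee_pos: [478.5, -387.6, 169.4]
orientation: [-2.204, 0.036, 2.205]
ft_force: [1.3, 1.0, -2.0]
width: 59.8
```

Call:
apply_moves([
  {"gripper": 0,"delta_pos": [0,-2,-0.3],"dr": [0,0,0]},
  {"gripper": 0,"delta_pos": [0,-3.5,-0.3],"dr": [0,0,0]},
  {"gripper": 0,"delta_pos": [0,-3.5,-0.3],"dr": [0,0,0]},
  {"gripper": 0,"delta_pos": [0,-3.5,-0.3],"dr": [0,0,0]},
  {"gripper": 0,"delta_pos": [0,-3.5,-0.3],"dr": [0,0,0]},
])

```text
t: 14.55
ee_pos: [498.0, -227.0, 168.3]
orientation: [-2.207, 0.032, 2.207]
ft_force: [1.1, -0.7, -1.4]
width: 59.9
```

Call:
apply_moves([
  {"gripper": 0,"delta_pos": [0,-3.5,-0.3],"dr": [0,0,0]},
  {"gripper": 0,"delta_pos": [0,-3.5,-0.3],"dr": [0,0,0]},
  {"gripper": 0,"delta_pos": [0,-3.5,-0.3],"dr": [0,0,0]},
  {"gripper": 0,"delta_pos": [0,-3.5,-0.3],"dr": [0,0,0]},
  {"gripper": 0,"delta_pos": [0,-3.5,-0.3],"dr": [0,0,0]},
])

```text
t: 14.97
ee_pos: [518.1, -52.2, 168.3]
orientation: [-2.207, 0.032, 2.207]
ft_force: [-0.3, 0.1, -3.5]
width: 59.9
```

Call:
apply_moves([
  {"gripper": 0,"delta_pos": [0,-3.5,-0.4],"dr": [0,0,0]},
  {"gripper": 0,"delta_pos": [0,-3.5,-0.4],"dr": [0,0,0]},
  {"gripper": 0,"delta_pos": [0,-3.5,-0.4],"dr": [0,0,0]},
  {"gripper": 0,"delta_pos": [0,-3.5,-0.4],"dr": [0,0,0]},
  {"gripper": 0,"delta_pos": [0,-2,-0.3],"dr": [0,0,0]},
])

```text
t: 15.38
ee_pos: [541.9, 108.6, 168.3]
orientation: [-2.208, 0.029, 2.207]
ft_force: [0.2, 0.0, -2.3]
width: 59.9
```

```bash
python3 - <<'E'
from m import *
plan([543.8,142.7,100],-91.65)
d=get('wrist'); save(d,'w6'); np.savez('w6.npz',**d); p=cloud(d); o=ctrl.get_obs(); z=p[...,2]; h=o['ee_pos'][2]+14
q=p[(abs(z-h)<6)]; q=q[(abs(q[:,0]-544)<100)&(q[:,0]>545)]; print('h',h,np.median(q[:,2]),'xmax',np.percentile(q[:,0],99.5), cv2.minAreaRect(q[q[:,0]>570][:,:2].astype(np.float32)))
E
```

```text
t 15.38 pos [541.9 108.6 168.3] yaw y -91.54 w 59.9 F [ 0.2  0.  -2.3] q6 1.77
 delta cm tool-now [ 6.836 -3.405 -0.09 ]  tool-after-turn [ 6.834 -3.41  -0.088] dr [ 0.002  -0.0007  0.0007]
h 182.46202491952585 182.72738703034298 xmax 596.2709806014221 ((583.0111694335938, 107.75146484375), (60.27757263183594, 26.783884048461914), 89.02388000488281)
```

View pics/w6.png

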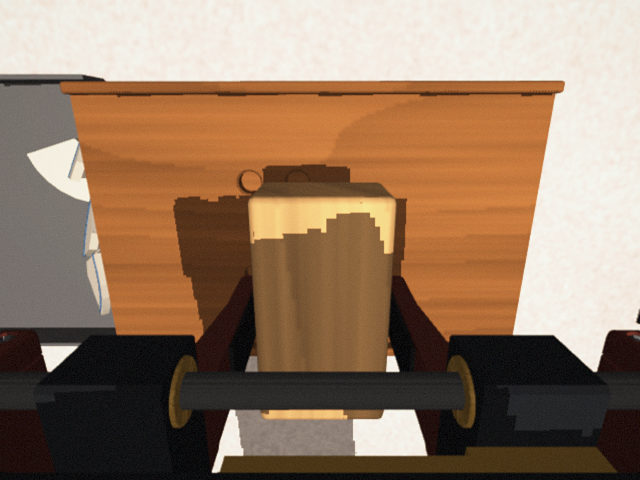

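Wrist view: the riser is held squarely, with sockets peeking out at (250,181) and (298,178) and the deck clear. Next I approach above the seat.

Call:
apply_moves([
  {"gripper": 0,"delta_pos": [1.5,-1.7,-0.1],"dr": [0.002,0,0]},
  {"gripper": 0,"delta_pos": [2,-1.7,0],"dr": [0,0,0]},
  {"gripper": 0,"delta_pos": [2,0,0],"dr": [0,0,0]},
  {"gripper": 0,"delta_pos": [1.3,0,0],"dr": [0,0,0]},
  {"gripper": 0,"delta_pos": [0,0,0],"dr": [0,0,0]},
])

```text
t: 15.85
ee_pos: [541.7, 139.2, 97.5]
orientation: [-2.202, 0.034, 2.212]
ft_force: [-0.1, -1.3, -2.2]
width: 59.7
```

Call:
apply_moves([
  {"gripper": 0,"delta_pos": [0,0,0],"dr": [0,0,0]},
  {"gripper": 0,"delta_pos": [0,0,0],"dr": [0,0,0]},
  {"gripper": 0,"delta_pos": [0,0,0],"dr": [0,0,0]},
  {"gripper": 0,"delta_pos": [0,0,0],"dr": [0,0,0]},
  {"gripper": 0,"delta_pos": [0,0,0],"dr": [0,0,0]},
])

```text
t: 16.27
ee_pos: [544.4, 139.5, 101.0]
orientation: [-2.207, 0.033, 2.204]
ft_force: [-0.3, -0.3, -1.7]
width: 60.1
```

```bash
python3 - <<'E'
from m import *
d=dict(np.load('w6.npz')); print('sock',ray(d,[250,181],50))
plan([544.3,142.7,90],-91.65)
d=get('wrist'); p=cloud(d); o=ctrl.get_obs(); z=p[...,2]; h=o['ee_pos'][2]+14
q=p[(abs(z-h)<5)]; q=q[(abs(q[:,0]-545)<100)&(q[:,0]>545)]; r=cv2.minAreaRect(q[q[:,0]>570][:,:2].astype(np.float32)); print('top z',np.median(q[:,2]),'xmax',np.percentile(q[:,0],99.5),r)
# rails and -y deck end in same view, for a relative check
for x,nm in ((645,'rail'),):
    k=(z>57)&(z<64)&(p[...,0]>625); print(nm,np.percentile(p[k][:,0],[1,99]), np.percentile(p[k][:,1],[1,99]))
k=(z>46)&(z<54)&(abs(p[...,0]-610)<8); print('deck y range at x610',np.percentile(p[k][:,1],[.5,99.5]))
E
```

```text
sock [[582.60848134 161.70406429  50.        ]]
t 16.27 pos [544.4 139.5 101. ] yaw y -91.75 w 60.1 F [-0.3 -0.3 -1.7] q6 1.83
 delta cm tool-now [ 1.096 -0.321  0.019]  tool-after-turn [ 1.095 -0.322  0.017] dr [-0.0018 -0.0014  0.0004]
top z 115.37999044339605 xmax 598.6974150693184 ((584.475341796875, 138.37847900390625), (60.33341598510742, 29.345813751220703), 89.5634765625)
rail [639.93839833 653.72633925] [-18.10142855 278.71756143]
deck y range at x610 [-34.94394591 283.30800327]
```

```bash
python3 - <<'E'
from m import *
d=get('wrist'); o=ctrl.get_obs()
sh=np.array([548.8,284.4,96.8])-o['ee_pos']
im=cv2.imread('pics/w3.png'); g=cv2.cvtColor(cv2.GaussianBlur(im,(5,5),0),cv2.COLOR_BGR2GRAY)
# dark hole / rim ellipses in w3, rays shifted by tool displacement
def rayshift(uv,h): 
    a=ray(d,uv,h-sh[2]); return a+sh
m=(g<0.72*cv2.medianBlur(g,71)).astype(np.uint8); m[:,:490]=0; m[:170]=0;m[345:]=0
for c in cv2.findContours(m,0,1)[0]:
    x,y,w,h=cv2.boundingRect(c)
    if 15<w<60 and 12<h<60: 
        q=rayshift([[x,y+h/2],[x+w,y+h/2],[x+w/2,y],[x+w/2,y+h]],50); print((x,y,w,h),'ymid',(q[0,1]+q[1,1])/2,'dia y',q[0,1]-q[1,1],'xmid',(q[2,0]+q[3,0])/2,'dia x',q[2,0]-q[3,0])
print(rayshift([[536,206],[599,206],[515,323],[572,323]],50).mean(0))
cv2.imwrite('pics/c.png',cv2.resize(np.hstack([im[180:345,490:640],cv2.imread('pics/w2.png')[160:325,40:190]]),None,fx=2.6,fy=3,interpolation=2))
E
```

```text
(604, 329, 36, 16) ymid 94.76841327867494 dia y 22.916613677331355 xmid 493.86656445030275 dia x 11.787544696734471
(500, 312, 30, 24) ymid 164.08780605747 dia y 18.874213851553378 xmid 505.34790807768616 dia x 17.215702401517547
(557, 311, 30, 25) ymid 128.2924125562332 dia y 18.861591960539556 xmid 504.5950362734425 dia x 17.9403240926149
(523, 190, 31, 32) ymid 160.40425966709404 dia y 17.577581606415322 xmid 581.186215990712 dia x 18.65821911251578
(585, 189, 32, 32) ymid 125.08351481621305 dia y 18.125767063552672 xmid 580.6713252362397 dia x 18.654505100318374
[543.2051972 145.1141305  50.       ]
```

View pics/c.png

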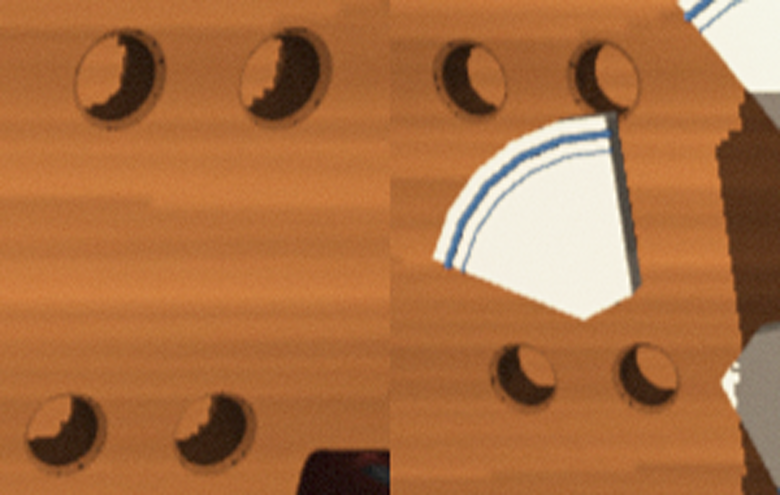

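Fitting all four socket rims gives the seat at about (543.6, 144.8). My earlier y came from a frame taken while the arm was still settling. I shift over and stop just above the deck.

Call:
apply_moves([
  {"gripper": 0,"delta_pos": [0.6,-0.3,0.03],"dr": [-0.002,0,0]},
  {"gripper": 0,"delta_pos": [0.6,-0.23,0],"dr": [0,0,0]},
  {"gripper": 0,"delta_pos": [0,0,0],"dr": [0,0,0]},
  {"gripper": 0,"delta_pos": [0,0,0],"dr": [0,0,0]},
  {"gripper": 0,"delta_pos": [0,0,0],"dr": [0,0,0]},
])

```text
t: 16.78
ee_pos: [543.5, 145.0, 87.8]
orientation: [-2.207, 0.031, 2.208]
ft_force: [-0.1, 0.0, -1.0]
width: 59.8
```

```bash
python3 - <<'E'
from m import *
plan([544.2,144.8,76],-91.65)
E
```

```text
t 16.78 pos [543.5 145.   87.8] yaw y -91.6 w 59.8 F [-0.1  0.  -1. ] q6 1.84
 delta cm tool-now [ 1.177  0.014 -0.066]  tool-after-turn [ 1.177  0.014 -0.066] dr [ 0.0008  0.0006 -0.0002]
```

Call:
apply_moves([
  {"gripper": 0,"delta_pos": [0.15,0,-0.04],"dr": [0,0,0]},
  {"gripper": 0,"delta_pos": [0.15,0,0],"dr": [0,0,0]},
  {"gripper": 0,"delta_pos": [0.15,0,0],"dr": [0,0,0]},
  {"gripper": 0,"delta_pos": [0.15,0,0],"dr": [0,0,0]},
  {"gripper": 0,"delta_pos": [0,0,0],"dr": [0,0,0]},
])

```text
t: 17.2
ee_pos: [543.9, 144.8, 81.7]
orientation: [-2.207, 0.031, 2.208]
ft_force: [0.1, -0.2, -1.5]
width: 60.0
```

No contact at 81.7 mm, so the studs are entering the sockets. I press on.

Call:
apply_moves([
  {"gripper": 0,"delta_pos": [0.15,0,0],"dr": [0,0,0]},
  {"gripper": 0,"delta_pos": [0.15,0,0],"dr": [0,0,0]},
  {"gripper": 0,"delta_pos": [0.15,0,0],"dr": [0,0,0]},
  {"gripper": 0,"delta_pos": [0.1,0,0],"dr": [0,0,0]},
  {"gripper": 0,"delta_pos": [0,0,0],"dr": [0,0,0]},
])

```text
t: 17.62
ee_pos: [544.1, 144.9, 76.5]
orientation: [-2.207, 0.031, 2.207]
ft_force: [-0.4, -0.7, -1.6]
width: 59.5
```

Call:
apply_moves([
  {"gripper": 0,"delta_pos": [0.05,0,0],"dr": [0,0,0]},
  {"gripper": 0,"delta_pos": [0.05,0,0],"dr": [0,0,0]},
  {"gripper": 0,"delta_pos": [0,0,0],"dr": [0,0,0]},
  {"gripper": 0,"delta_pos": [0,0,0],"dr": [0,0,0]},
  {"gripper": 0,"delta_pos": [0,0,0],"dr": [0,0,0]},
])

```text
t: 18.03
ee_pos: [544.1, 144.9, 76.3]
orientation: [-2.207, 0.031, 2.207]
ft_force: [-2.8, -0.2, 6.4]
width: 60.0
```

```bash
python3 - <<'E'
from m import *
plan([544.2,144.8,76],-91.65)
d=get('wrist'); p=cloud(d); z=p[...,2]
q=p[(abs(z-92)<9)&(p[...,0]>565)&(abs(p[...,0]-580)<25)&(abs(p[...,1]-144)<25)]; print('top z',np.percentile(q[:,2],[10,50,90]), 'x slope',np.polyfit(q[:,0],q[:,2],1)[0],'y slope',np.polyfit(q[:,1],q[:,2],1)[0])
q=p[(z>45)&(z<55)&(p[...,0]>605)&(p[...,0]<635)&(abs(p[...,1]-144)<60)]; print('deck z',np.median(q[:,2]))
E
```

```text
t 18.03 pos [544.1 144.9  76.3] yaw y -91.61 w 60.0 F [-2.8 -0.2  6.4] q6 1.84
 delta cm tool-now [ 0.035  0.009 -0.01 ]  tool-after-turn [ 0.035  0.009 -0.01 ] dr [ 0.0007 -0.0001 -0.    ]
top z [89.75910591 90.78629622 91.60715983] x slope -0.04064381802006727 y slope 0.00013592585393345908
deck z 50.85784830802898
```

The riser is home: its top is 39.9 mm above the deck, and the force is rising. A small extra press, then I release and retreat.

Call:
apply_moves([
  {"gripper": 0,"delta_pos": [0.05,0,0],"dr": [0,0,0]},
  {"gripper": 0,"delta_pos": [0.05,0,0],"dr": [0,0,0]},
  {"gripper": 0,"delta_pos": [0,0,0],"dr": [0,0,0]},
  {"gripper": 0,"delta_pos": [0,0,0],"dr": [0,0,0]},
  {"gripper": 0,"delta_pos": [0,0,0],"dr": [0,0,0]},
])

```text
t: 18.5
ee_pos: [544.1, 144.9, 76.3]
orientation: [-2.208, 0.031, 2.207]
ft_force: [-6.5, -1.1, 17.8]
width: 59.9
```

Call:
apply_moves([
  {"gripper": 0,"delta_pos": [-0.1,0,0],"dr": [0,0,0]},
  {"gripper": 0,"delta_pos": [0,0,0],"dr": [0,0,0]},
  {"gripper": 85,"delta_pos": [0,0,0],"dr": [0,0,0]},
  {"gripper": 100,"delta_pos": [0,0,0],"dr": [0,0,0]},
  {"gripper": 100,"delta_pos": [0,0,0],"dr": [0,0,0]},
])

```text
t: 18.92
ee_pos: [544.2, 144.9, 75.4]
orientation: [-2.207, 0.031, 2.207]
ft_force: [-1.3, -0.1, -0.2]
width: 76.5
```

Call:
apply_moves([
  {"gripper": 100,"delta_pos": [0,0,0],"dr": [0,0,0]},
  {"gripper": 100,"delta_pos": [0,0,0],"dr": [0,0,0]},
  {"gripper": 100,"delta_pos": [0,0,0],"dr": [0,0,0]},
  {"gripper": 100,"delta_pos": [-0.5,0,0],"dr": [0,0,0]},
  {"gripper": 100,"delta_pos": [-1.5,0,0],"dr": [0,0,0]},
])

```text
t: 19.33
ee_pos: [542.7, 144.5, 94.3]
orientation: [-2.204, 0.032, 2.212]
ft_force: [0.3, 0.5, 0.4]
width: 87.9
```

Call:
apply_moves([
  {"gripper": 100,"delta_pos": [-2.5,0,0],"dr": [0,0,0]},
  {"gripper": 100,"delta_pos": [-3,0,0],"dr": [0,0,0]},
  {"gripper": 100,"delta_pos": [-3,0,0],"dr": [0,0,0]},
  {"gripper": 100,"delta_pos": [-2,0,0],"dr": [0,0,0]},
  {"gripper": 100,"delta_pos": [0,0,0],"dr": [0,0,0]},
])

```text
t: 19.75
ee_pos: [546.7, 145.5, 205.5]
orientation: [-2.215, 0.029, 2.198]
ft_force: [1.2, 0.9, -0.4]
width: 87.9
```

Call:
apply_moves([
  {"gripper": 100,"delta_pos": [0,2,0],"dr": [0,0,0]},
  {"gripper": 100,"delta_pos": [0,2,0],"dr": [0,0,0]},
  {"gripper": 100,"delta_pos": [0,1,0],"dr": [0,0,0]},
  {"gripper": 100,"delta_pos": [0,0,0],"dr": [0,0,0]},
  {"gripper": 100,"delta_pos": [0,0,0],"dr": [0,0,0]},
])

```text
t: 20.17
ee_pos: [542.5, 94.7, 200.1]
orientation: [-2.205, 0.033, 2.207]
ft_force: [-0.2, 0.5, 0.2]
width: 87.9
```

```bash
python3 - <<'E'
from m import *
d=get('wrist'); p=cloud(d); z=p[...,2]
q=p[(abs(z-91)<6)&(abs(p[...,0]-544)<80)&(abs(p[...,1]-144)<60)]; print('riser',cv2.minAreaRect(q[:,:2].astype(np.float32)),np.percentile(q[:,2],[5,50,95]))
q=p[(z>45)&(z<55)&(p[...,0]>605)&(p[...,0]<635)&(abs(p[...,1]-144)<60)]; print('deck z',np.median(q[:,2]))
s=get('scene'); cv2.imwrite('pics/fin.png',s['img'][:,:,::-1]); t=get('top'); z=cloud(t)[...,2]
print('rib',rect(cloud(t),(z>70)&(z<90),(380,220,440,335),81,t)); plan([0,0,0],-90)
a=dict(np.load('top0.npz'))['img'].astype(int); print('bystander diff px',(abs(a-t['img']).max(2)[120:215,240:480]>40).sum())
P=cloud(s); S=np.array([543.6,144.8]); k=np.radians(-1.65); ex=np.array([np.cos(k),np.sin(k)]); ey=np.array([-ex[1],ex[0]]); Ly=(P[...,:2]-S)@ey-140; m=(s['img'].min(2)>60)&(Ly>-40)&(Ly<150)&(abs((P[...,:2]-S)@ex)<110)&(P[...,2]>12)&(P[...,2]<90)&(np.ptp(s['img'].astype(int),axis=2)<45); print('shard px z',np.nanpercentile(P[m][:,2],[50,90,99]),'y',np.percentile(Ly[m],[1,50,99]))
E
```

```text
riser ((543.8908081054688, 145.29583740234375), (60.274227142333984, 109.62631225585938), 88.30548095703125) [89.37293771 90.74413468 91.87334462]
deck z 50.834819858412985
rib (((519.3330688476562, -253.28445434570312), (22.961275100708008, 108.1865005493164), 87.04264068603516), np.uint64(621))
t 20.32 pos [542.7  95.5 200.3] yaw y -91.59 w 87.8 F [-0.1 -0.3  0.1] q6 1.75
 delta cm tool-now [20.046 11.061 53.978]  tool-after-turn [20.03   9.553 54.271] dr [-0.0278  0.0003  0.0002]
bystander diff px 0
shard px z [29.09261573 42.05848412 52.0140111 ] y [ 0.58076179 18.73705115 72.1140316 ]
```

View pics/fin.png

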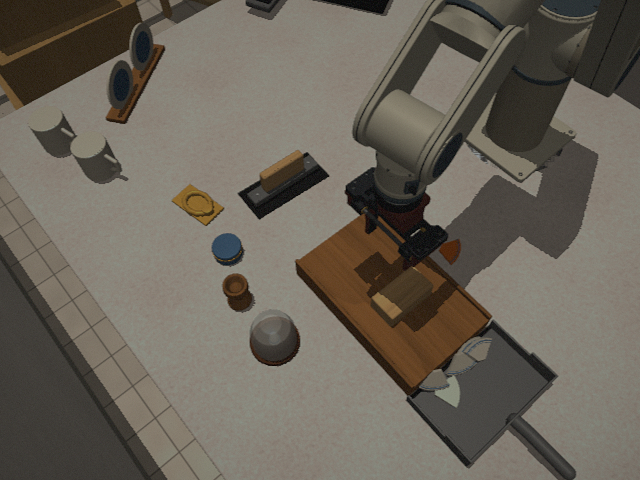

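```bash
python3 -c "
from workcell import ctrl
print(ctrl.close_job())"
```

```text
the job is handed in; nothing more can be done
None
```

I finished the task and handed it in at about 20 s of robot time; the hand-in gave no verdict.

- **Shards:** one pass with the scraper sent all five over the end into the dustpan. Some lean against the deck's end. Most of what the depth picture shows of them is below 45 mm, but about 1% of those pixels read up to 52 mm, at the upper tips. I judged each piece's centre to be below 45 mm but did not measure each one. While the scraper overhung the end, one piece pushed up on it with about 28 N; lifting cleared that.
- **Scraper:** it stands upright on the mat, about 1–2 mm from the mat's middle.
- **Riser:** I pressed it home while still holding it, at about 18 N. After release its top was 39.9 mm above the deck (the block is 40 mm). Its middle was within 1 mm of my estimate of the sockets' middle.
- **Disagreement fixed on the way:** my first estimate of the sockets was about 2 mm off in y, because that picture was taken while the arm was still settling. I corrected it before inserting the riser.
- **Other goods:** pictures from before and after showed no change around the dome, egg cup, knocker or pillbox. I did not move the orange look-alike, and the gripper ended open, clear of everything.

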